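# Hold an adapter plate against the fence under the scribing needle

## Robot

A 6-joint arm with a two-finger parallel gripper is mounted at the origin on the work surface; the furniture and walls round the work are solid. World frame = base frame: x ahead of the robot, y to its left, z up, the work surface at z = 0. Lengths are in m, angles in rad, forces in N, time in s.
With the tool pointing down it reaches from about 0.2 to 0.875 m from the base axis. Payload 3.4 kg.
Tool frame: the origin (TCP) lies on the centre line of the jaws, within the pads' length; the fingertips stand 17 mm ahead of it and the grasp point (between the pads) lies 2 mm behind it; z points along the fingers, y is the line along which they close (so a half turn about z gives the same grasp; the last joint's range is limited). The gripper opens to 94 mm and grips with 3 to 60 N. Pads are 16 mm wide; open, the fingers measure 119 mm over their backs; the gripper's body (75 mm by 177 mm) begins 78 mm behind the grasp point.
Start: joints at [-1.382, 0.276, 1.505, -0, 1.361, -0.121], TCP at [0.175, -0.548, 0.222] pointing down, gripper open.
Joint ranges: [-2.89, 2.89], [-0.75, 2.08], [0.22, 2.7], [-1.18, 4.32], [0.11, 2.71], [-2.7, 2.7]. Speed limits (rad/s): [2.57, 2.57, 3.14, 3.14, 3.14, 3.14].

## Interface

Orientations are given as [roll, pitch, yaw] about the fixed x, y, z axes, in that order (R = Rz(yaw) Ry(pitch) Rx(roll)).
In Python, from bench import robot, eyes gives the robot as it stands. The module is installed in compiled form; this text tells all that it offers.
- The arm moves only by the shell command python3 -m crank 'ROWS' [FORCE]. ROWS is JSON, a list of rows, each an object with "delta_pos": the shift along the tool's x, y, z in mm, a list of three; "turn": the turn, a rotation vector about the tool's x, y, z in rad, a list of three; "jaw": the finger opening in mm, from 0 to 94. In form: [{"delta_pos": [dx, dy, dz], "turn": [rx, ry, rz], "jaw": jaw}, ...]. A call has 1 to 12 rows; each row shifts and turns the commanded pose from where the row before left it, along the tool's axes as they then stand; what a row does not reach is not made up. A row lasts 1/10 s, in which the tool goes at most 50 mm and 8.59 degrees, less where a joint would pass 70% of its speed; a pose out of reach is approached as far as the arm can. A call is refused whole if a number of a shift passes 50 or a number of a turn 0.15, either way. A call with a gripper value outside its range is refused whole. The fingers move at their own pace and stop on an object; FORCE is the grip in N (left out, the last holds). Time passes only in rows, so rows that do not move let the fingers close. It gives the time, the measured TCP pose, the force, the opening and the grip force at its end, in the units of the state.
- robot.sense(): the state, without advancing time (a new reading comes with each control period).
- eyes.snapshot(name): name is "scene" or "top"; returns the picture (480x640x3 uint8, red, green, blue); there is no depth.
- eyes.calibration(name): a dict with "K" (3x3 intrinsics, pixels), "world_from_camera" (4x4, takes a point from camera to world coordinates). Camera axes: x right, y down, z forward; pixel columns grow to the right and rows downward; lengths in m; the calibration is good to about 2 mm. A picture is of the moment at which its call begins. calibration takes no time and is no camera call.
- robot.hand_in(): hands the job in; it is judged then, once.
The state is a dict: "t": time; "q": joint angles; "qd": joint speeds; "tau": joint torques, N m; "tool_pos": TCP position; "tool_rot": TCP orientation; "contact_force": force on the tool from outside, world axes, zero at the start; "moment": the same for the moment, N m; "opening": finger opening in m; "gripper_force": force on a finger pad.
Only numpy, scipy, OpenCV 4.12 (cv2) and the standard library are available. Lean on these libraries where they do the work, as an engineer would, in place of code of your own. Each camera call takes 0.05 s, during which the arm holds its last target. There are 200 camera calls.

## Task

Bring the metal adapter plate, flat on the worktop, up against the sprung fence of the scribing stand, its long edge flush along the fence and its round spot right under the needle, and press it against the fence steadily with about 10 N, like a third hand for the colleague who will clamp it. Never drive the fence back to its stop, and leave the vial, the film roll and the dish where they are. Finish while holding: the program ends with the fingers still pressing the plate in place.

Things in the scene. Friction and masses are not known exactly. Their poses are not given: they have to be found in the camera images.
- plate: The work, loose: a bright aluminium plate, 60 (its x) x 180 (its y) x 16 mm thick, 0.3 to 0.6 kg, lying flat on the worktop. Origin at the centre of its underside. A black upright lug stands on it at y = -60 mm; a round recess (the spot) is at y = +65 mm. Its +x long edge, 30 mm from the origin, goes against the fence.
- spot (a point): The spot: centre of the shallow round recess (12 mm wide, 3 mm deep, with a dark steel floor) in the plate's top, at plate (0, +65, 16) mm.
- lug (a point): Centre of the top of the lug: a black block, 34 mm along the plate's x, 20 mm along its y, from the plate's top at 16 mm up to 52 mm above the worktop; rigidly fixed at plate (0, -60) mm. It can be gripped from above across its 20 mm.
- stand: Scribing stand, fixed on the worktop: footplate, guide blocks, tower with needle arm. Origin on the worktop, at mid-length of the fence, in the plane of the fence's front face at rest. +x points into the fence (pressing direction, away from the robot), y along the fence, z up. In front of the fence lies only the needle arm: at y = +65 mm, 17 mm wide, top at 86 mm, out to x = -40 mm.
- needle_tip (a point): Tip of the fixed needle, pointing straight down, 22 mm above the worktop (6 mm over the plate's top), at stand (-27, +65) mm. With the plate flush and pressed at 10 N the spot comes right under it.
- fence (a joint): Travel in m of the sprung fence: a steel bar 260 mm long (y -130 to +130 mm), 2 to 26 mm above the worktop, that yields straight along the stand's +x, staying parallel. 0 = at rest; springs push back with 3 N per mm without preload (10 N = 0.0033); the hard stop is at 0.010. Friction of the plate on the worktop adds to the push that the hand feels.
- vial: Bystander: small vial with a green cap, 26 mm across, 54 mm tall, loose. Origin at the centre of its underside.
- film_roll: Bystander: white roll on a brown core, standing, 52 mm across, 50 mm tall, loose. Origin at the centre of its underside.
- dish: Bystander: clear lidded dish, 64 mm across, 15 mm tall, loose. Origin at the centre of its underside.

How it is judged:
By the outcome, as a careful person would: the job done as asked, in the order asked, and still so for the second after the job is handed in, while the arm keeps its last pose, push and grip.
It also fails if it takes over 67 s, if anything falls off the work surface, if the arm or the gripper's body presses on something with over 40 N, if the wrist force passes 120 N, or if a joint passes its speed limit or range.

## Working session

There is one attempt and no reset: what is moved stays moved. The work goes in short steps, Python scripts to look and compute and a shell command to move; the robot and the scene stay as the last step left them, time stands still between calls to the robot, and variables do not carry over. Pictures are saved under pics/ and viewed, at most 10 in all, crops included, and the job is handed in when it is done.

```bash
mkdir -p pics; python3 - <<'E'
from bench import robot, eyes
import cv2
for n in("scene","top"):
    im=eyes.snapshot(n); cv2.imwrite(f"pics/{n}0.png",im[:,:,::-1]); c=eyes.calibration(n); print(n,c["K"],c["world_from_camera"])
s=robot.sense();print(s)
E
```

```text
scene [[443.94115999   0.         318.45171047]
 [  0.         443.94115999 244.4307987 ]
 [  0.           0.           1.        ]] [[-0.83199569 -0.26421177  0.48782713  0.09098919]
 [-0.55463325  0.37575911 -0.74241973  0.60533128]
 [ 0.01285054 -0.88825516 -0.45917059  0.44474062]
 [ 0.          0.          0.          1.        ]]
top [[601.05641416   0.         325.98404409]
 [  0.         601.05641416 230.97886371]
 [  0.           0.           1.        ]] [[ 0.00803604 -0.99091667  0.13423698  0.3256592 ]
 [-0.99993538 -0.00688349  0.00904782 -0.05275642]
 [-0.00804162 -0.13430101 -0.99090795  1.36648924]
 [ 0.          0.          0.          1.        ]]
{'t': 0.1, 'q': array([-1.38199031e+00,  2.76552736e-01,  1.50598894e+00, -1.67906619e-05,
        1.36068923e+00, -1.20981868e-01]), 'qd': array([-0.00074882, -0.00064345, -0.00085299,  0.00124293, -0.00039276,
       -0.00018302]), 'tau': array([ 1.77559945e-03, -4.05455625e+01, -2.37779385e+01,  7.03295111e-02,
        2.98742973e-02, -5.32481579e-05]), 'tool_pos': array([ 0.17520251, -0.54716375,  0.22168626]), 'tool_rot': array([-3.1399644e+00, -1.8141923e-04,  3.0979125e-01]), 'contact_force': array([ 1.15793192,  0.04099729, -0.0219759 ]), 'moment': array([ 0.01075603, -0.00179678,  0.02163022]), 'gripper_force': 0.0, 'opening': 0.09399816542851182}
```

View pics/scene0.png

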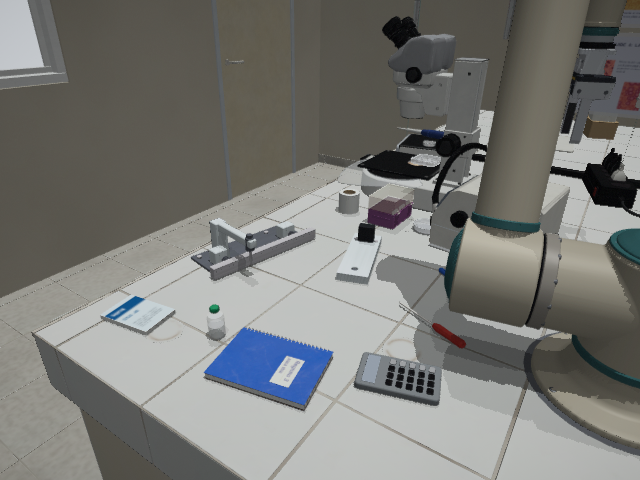

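View pics/top0.png

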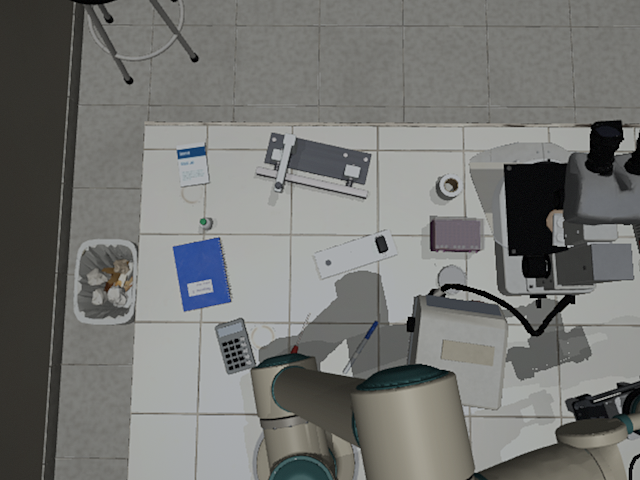

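The scene view shows the plate near (360,258), with its lug at (366,232) and the stand around (255,250). In the top view the plate is at (355,255), with lug (381,244) and spot (327,261). The fence runs from (257,172) to (368,194), the needle arm is near (281,165), the vial is at (206,223), the roll at (447,186) and the dish at (452,277).

```bash
python3 - <<'E'
import cv2,numpy as np
t=cv2.imread("pics/top0.png"); s=cv2.imread("pics/scene0.png")
a=cv2.resize(t[125:290,245:405],None,fx=5,fy=5,interpolation=cv2.INTER_CUBIC)[:, :800]
b=cv2.resize(s[205:290,185:385],None,fx=4,fy=4,interpolation=cv2.INTER_CUBIC)
cv2.imwrite("pics/a.png",cv2.resize(a,None,fx=.72,fy=.72)); cv2.imwrite("pics/b.png",b)
E
```

```text
(no output)
```

View pics/a.png

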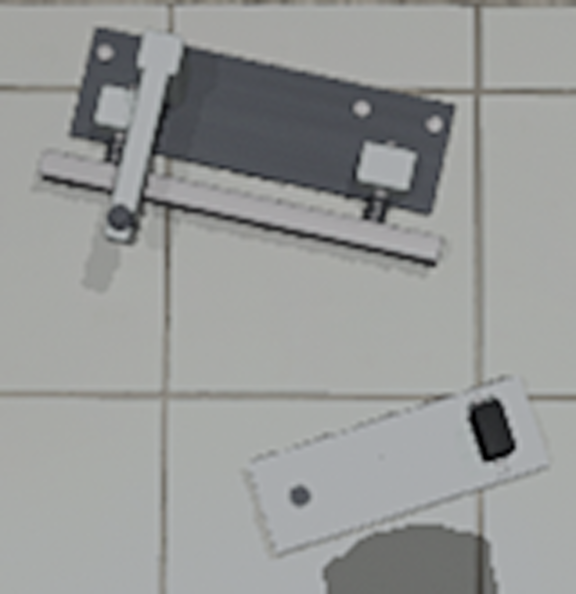

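View pics/b.png

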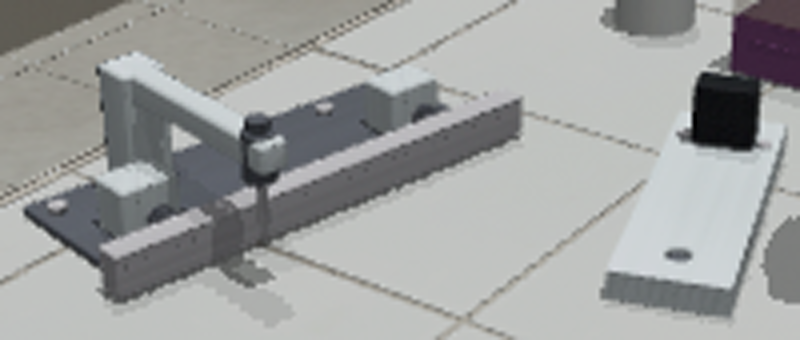

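Crop a shows the fence's front top edge from about crop (40,178) to (435,260), the spot at (300,496), the lug at (491,430) and the plate corners at (247,465), (278,555), (515,375) and (550,465). Crop b shows the needle tip at about (263,243), so full-frame (250.8,265.8). Next I fit these to subpixel accuracy.

```bash
cat > h.py <<'E'
import cv2,numpy as np
from bench import robot,eyes
def ray(n,uv,z):
    c=eyes.calibration(n);T=np.array(c["world_from_camera"]);uv=np.atleast_2d(np.float64(uv))
    d=np.c_[uv,np.ones(len(uv))]@np.linalg.inv(c["K"]).T@T[:3,:3].T
    return (T[:3,3]+d*((z-T[2,3])/d[:,2])[:,None])[:,:2]
def proj(n,P):
    c=eyes.calibration(n);T=np.linalg.inv(c["world_from_camera"]);p=np.atleast_2d(P)@T[:3,:3].T+T[:3,3]
    p=p@np.array(c["K"]).T;return p[:,:2]/p[:,2:]
def edge(g,p,q,r=4,sign=0,n=60):
    """line p->q refined: strongest gradient along the normal, robust fit; returns refined p,q"""
    p,q=np.float64(p),np.float64(q);t=(q-p)/np.linalg.norm(q-p);m=np.array([-t[1],t[0]])
    s=np.arange(-r,r+.01,.1);out=[]
    for f in np.linspace(.08,.92,n):
        x=p+f*(q-p)+s[:,None]*m
        v=cv2.remap(g.astype(np.float32),x[:,0].astype(np.float32).reshape(1,-1),x[:,1].astype(np.float32).reshape(1,-1),cv2.INTER_LINEAR).ravel()
        d=np.gradient(cv2.GaussianBlur(v.reshape(1,-1),(0,0),5).ravel());d=np.abs(d) if sign==0 else d*sign
        out.append(p+f*(q-p)+s[d.argmax()]*m)
    out=np.float32(out);vx,vy,x0,y0=cv2.fitLine(out,cv2.DIST_HUBER,0,.01,.01).ravel();o=np.array([x0,y0]);w=np.array([vx,vy])
    res=np.abs((out-o)@np.array([-vy,vx]))
    return np.array([o+w*((p-o)@w),o+w*((q-o)@w)]),np.median(res)
def blob(g,c,r,th):
    u,v=c;sub=g[v-r:v+r+1,u-r:u+r+1].astype(float);w=np.clip(th-sub,0,None);yy,xx=np.mgrid[-r:r+1,-r:r+1]
    return np.array([u+(w*xx).sum()/w.sum(),v+(w*yy).sum()/w.sum()])
E
python3 - <<'E'
from h import *
t=cv2.cvtColor(cv2.imread("pics/top0.png"),6);s=cv2.cvtColor(cv2.imread("pics/scene0.png"),6)
C=lambda x,y:np.array([x/3.6+245-.4,y/3.6+125-.4])
ang=lambda w:np.degrees(np.arctan2(-(w[0]-w[1])[0],(w[0]-w[1])[1]))
print("spot",ray("top",blob(t,(328,262),3,150),.0145), "scene",ray("scene",blob(s,(354,268),3,150),.0145))
print("lug",ray("top",blob(t,(381,244),8,90),.048))
for nm,a,b,z in[("fence",(40,178),(435,260),.026),("fenceback",(160,175),(360,217),.026),("plate far",(247,465),(515,375),.016),("plate near",(278,555),(550,465),.016),("left",(247,465),(278,555),.016),("right",(515,375),(550,465),.016)]:
    e,r=edge(t,C(*a),C(*b),3);w=ray("top",e,z);print(nm,w.round(4).tolist(),"yaw(y-axis dir)",ang(w),"res",r)
for nm,a,b,z in[("fence sc",(105,262),(520,110),.026)]:
    S=lambda x,y:np.array([x/4+185-.4,y/4+205-.4])
    e,r=edge(s,S(*a),S(*b),2);w=ray("scene",e,z);print(nm,w.tolist(),ang(w),r)
print("fence end corners top", ray("top",[C(38,178),C(435,258)],.026))
print("needle",ray("scene",S(263,243),.022))
print("lug top scene corners",ray("scene",[S(698,80),S(757,83),S(762,73),S(705,72)],.052))
print("vial",ray("top",(206,223),.054),"roll",ray("top",(447.5,185.5),.05))
E
```

```text
spot [[ 0.43755318 -0.04519788]] scene [[ 0.43682045 -0.04683176]]
lug [[ 0.47529155 -0.16224901]]
fence [[0.6404, 0.1203], [0.586, -0.1293]] yaw(y-axis dir) -12.281692362630993 res 0.11297071
fenceback [[0.6415, 0.0445], [0.6141, -0.0822]] yaw(y-axis dir) -12.195200983372471 res 0.14144924
plate far [[0.4599, -0.0109], [0.5161, -0.1797]] yaw(y-axis dir) 18.427559957764625 res 0.5352147
plate near [[0.3985, -0.0326], [0.457, -0.202]] yaw(y-axis dir) 19.064801589952978 res 1.0551131
left [[0.4569, -0.0132], [0.4004, -0.032]] yaw(y-axis dir) -71.52911929280621 res 0.28669935
right [[0.5153, -0.182], [0.4581, -0.2023]] yaw(y-axis dir) -70.4630183551923 res 0.38568982
fence sc [[0.6417300226530579, 0.126646528652054], [0.580583469813326, -0.12124450683271115]] -13.856372727245375 0.17074567
fence end corners top [[ 0.63724819  0.12218096]
 [ 0.58729211 -0.12931955]]
needle [[0.59778197 0.06775824]]
lug top scene corners [[ 0.48855016 -0.1551358 ]
 [ 0.46122771 -0.16985129]
 [ 0.46491943 -0.18276299]
 [ 0.49045827 -0.16625234]]
vial [[0.5194212  0.22468591]] roll [[ 0.60820757 -0.31084731]]
```

```bash
python3 -m crank '[{"delta_pos":[0,0,-35],"turn":[0,0,0],"jaw":94},{"delta_pos":[0,0,-35],"turn":[0,0,0],"jaw":94},{"delta_pos":[0,0,-35],"turn":[0,0,0],"jaw":94},{"delta_pos":[0,0,-35],"turn":[0,0,0],"jaw":94},{"delta_pos":[34,-23,0],"turn":[0,0,0],"jaw":94},{"delta_pos":[34,-23,0],"turn":[0,0,0],"jaw":94},{"delta_pos":[34,-23,0],"turn":[0,0,0],"jaw":94},{"delta_pos":[34,-23,0],"turn":[0,0,0],"jaw":94},{"delta_pos":[34,-23,0],"turn":[0,0,0],"jaw":94},{"delta_pos":[34,-23,0],"turn":[0,0,0],"jaw":94}]' 20; python3 -m crank '[{"delta_pos":[34,-23,0],"turn":[0,0,0],"jaw":70},{"delta_pos":[34,-23,0],"turn":[0,0,0],"jaw":70},{"delta_pos":[34,-23,0],"turn":[0,0,0],"jaw":70},{"delta_pos":[34,-23,0],"turn":[0,0,0],"jaw":70},{"delta_pos":[34,-23,0],"turn":[0,0,0],"jaw":70},{"delta_pos":[30,-21,0],"turn":[0,0,0],"jaw":70},{"delta_pos":[0,0,0],"turn":[0,0,0],"jaw":60},{"delta_pos":[0,0,0],"turn":[0,0,0],"jaw":60}]'
```

```text
t: 1.1
tool_pos: [0.3281, -0.3524, 0.3621]
tool_rot: [-3.141, 0.0, 0.309]
contact_force: [1.2, 0.3, -0.5]
opening: 0.0944
gripper_force: 0.0
t: 1.9
tool_pos: [0.4764, -0.1631, 0.362]
tool_rot: [-3.141, 0.002, 0.312]
contact_force: [-0.0, 0.0, -0.7]
opening: 0.0608
gripper_force: 0.0
```

```bash
python3 -m crank '[{"delta_pos":[0,0,35],"turn":[0,0,-0.01],"jaw":60},{"delta_pos":[0,0,35],"turn":[0,0,0],"jaw":60},{"delta_pos":[0,0,35],"turn":[0,0,0],"jaw":60},{"delta_pos":[0,0,35],"turn":[0,0,0],"jaw":60},{"delta_pos":[0,0,35],"turn":[0,0,0],"jaw":60},{"delta_pos":[0,0,35],"turn":[0,0,0],"jaw":60},{"delta_pos":[0,0,35],"turn":[0,0,0],"jaw":60},{"delta_pos":[0,0,30],"turn":[0,0,0],"jaw":60},{"delta_pos":[0,0,20],"turn":[0,0,0],"jaw":60},{"delta_pos":[0,0,15],"turn":[0,0,0],"jaw":60},{"delta_pos":[0,0,10],"turn":[0,0,0],"jaw":60},{"delta_pos":[0,0,0],"turn":[0,0,0],"jaw":60}]'; python3 - <<'E'
from h import *
im=eyes.snapshot("scene");cv2.imwrite("pics/s1.png",cv2.resize(im[190:300,300:440,::-1],None,fx=4,fy=4,interpolation=cv2.INTER_CUBIC))
E
```

```text
t: 3.1
tool_pos: [0.4751, -0.1642, 0.0414]
tool_rot: [-3.14, 0.002, 0.318]
contact_force: [-0.8, 0.6, 0.1]
opening: 0.06
gripper_force: 0.0
```

View pics/s1.png

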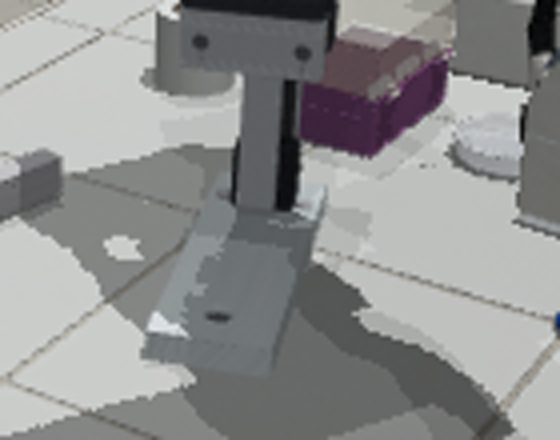

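The crop shows the fingers straddling the black lug, centred on it near crop (265,190), with the spot at (218,317). I can close the gripper.

```bash
python3 -m crank '[{"delta_pos":[0,0,0],"turn":[0,0,0],"jaw":35},{"delta_pos":[0,0,0],"turn":[0,0,0],"jaw":26},{"delta_pos":[0,0,0],"turn":[0,0,0],"jaw":20},{"delta_pos":[0,0,0],"turn":[0,0,0],"jaw":15},{"delta_pos":[0,0,0],"turn":[0,0,0],"jaw":10},{"delta_pos":[0,0,0],"turn":[0,0,0],"jaw":10},{"delta_pos":[0,0,0],"turn":[0,0,0],"jaw":10},{"delta_pos":[0,0,0],"turn":[0,0,0],"jaw":10}]' 40; python3 - <<'E'
from h import *
s=robot.sense();print(s["moment"])
for n,c in(("top",(328,262)),("scene",(354,268))):
    g=cv2.cvtColor(eyes.snapshot(n),cv2.COLOR_RGB2GRAY);sub=g[c[1]-4:c[1]+5,c[0]-5:c[0]+6];print(sub)
E
```

```text
t: 3.95
tool_pos: [0.4769, -0.1638, 0.0427]
tool_rot: [3.141, -0.0, 0.32]
contact_force: [0.1, -0.7, 2.0]
opening: 0.0199
gripper_force: 40.0
[-0.17029066  0.04553004  0.09212455]
[[101 102 101 102 102 103 102  99  99  99 101]
 [101 102 103 101  95  93  98  99  99 100  98]
 [101 102  92  74  59  60  79  96 101 101  89]
 [102  95  67  35  31  31  47  85 102 103  86]
 [101  90  54  28  34  35  29  68  97 104  88]
 [101  96  63  28  35  34  28  65  95 104  90]
 [103 102  75  34  31  31  36  77 100 100  89]
 [102 101  91  69  57  64  77  93 100  95  91]
 [100 100  99  94  90  95  99 102  97  89 100]]
[[117 117 115 115 115 115 115 116 115 116 114]
 [117 117 115 115 115 115 116 115 116 114 113]
 [117 117 116 115 117 119 119 116 116 114 115]
 [116 116 115 113 116 119 123 118 117 114 114]
 [117 114 105 102  73  95  94 104 105 111 114]
 [117 116  94  53  48  48  50  54  86 112 115]
 [117 117 115  99  71  71  71  86 111 115 116]
 [117 117 116 117 117 116 117 115 116 116 117]
 [116 117 117 117 116 116 116 115 116 116 118]]
```

Gripped: the opening is 20 mm, and the spot predicted from the TCP matches the measurement to within 1 mm. Next I rotate in place, then slide to a spot short of the fence.

```bash
python3 -m crank '[{"delta_pos":[0,0,0],"turn":[0,0,0.03],"jaw":10},{"delta_pos":[0,0,0],"turn":[0,0,0.05],"jaw":10},{"delta_pos":[0,0,0],"turn":[0,0,0.05],"jaw":10},{"delta_pos":[0,0,0],"turn":[0,0,0.05],"jaw":10},{"delta_pos":[0,0,0],"turn":[0,0,0.05],"jaw":10},{"delta_pos":[0,0,0],"turn":[0,0,0.05],"jaw":10},{"delta_pos":[0,0,0],"turn":[0,0,0.05],"jaw":10},{"delta_pos":[0,0,0],"turn":[0,0,0.05],"jaw":10},{"delta_pos":[0,0,0],"turn":[0,0,0.05],"jaw":10},{"delta_pos":[0,0,0],"turn":[0,0,0.05],"jaw":10},{"delta_pos":[0,0,0],"turn":[0,0,0.035],"jaw":10},{"delta_pos":[0,0,0],"turn":[0,0,0.02],"jaw":10}]'; python3 -m crank '[{"delta_pos":[3,-6,0],"turn":[0,0,0],"jaw":10},{"delta_pos":[6,-13,0],"turn":[0,0,0],"jaw":10},{"delta_pos":[6,-13,0],"turn":[0,0,0],"jaw":10},{"delta_pos":[6,-13,0],"turn":[0,0,0],"jaw":10},{"delta_pos":[6,-13,0],"turn":[0,0,0],"jaw":10},{"delta_pos":[6,-13,0],"turn":[0,0,0],"jaw":10},{"delta_pos":[6,-13,0],"turn":[0,0,0],"jaw":10},{"delta_pos":[6,-13,0],"turn":[0,0,0],"jaw":10},{"delta_pos":[5,-13,0],"turn":[0,0,0],"jaw":10},{"delta_pos":[4,-9,0],"turn":[0,0,0],"jaw":10},{"delta_pos":[3,-6,0],"turn":[0,0,0],"jaw":10},{"delta_pos":[0,0,0],"turn":[0,0,0],"jaw":10}]'; python3 - <<'E'
from h import *
im=eyes.snapshot("scene");cv2.imwrite("pics/s2raw.png",im[:,:,::-1]);cv2.imwrite("pics/s2.png",cv2.resize(im[200:290,190:350,::-1],None,fx=5,fy=5,interpolation=cv2.INTER_CUBIC))
im=eyes.snapshot("top");cv2.imwrite("pics/t2raw.png",im[:,:,::-1]);cv2.imwrite("pics/t2.png",cv2.resize(im[140:235,245:385,::-1],None,fx=5,fy=5,interpolation=cv2.INTER_CUBIC))
E
```

```text
t: 5.25
tool_pos: [0.4762, -0.163, 0.0427]
tool_rot: [-3.141, 0.001, -0.216]
contact_force: [-0.6, 1.3, 5.9]
opening: 0.0197
gripper_force: 40.0
t: 6.45
tool_pos: [0.5589, -0.0536, 0.0427]
tool_rot: [3.141, 0.0, -0.214]
contact_force: [-1.2, -0.8, 4.7]
opening: 0.0197
gripper_force: 40.0
```

View pics/s2.png

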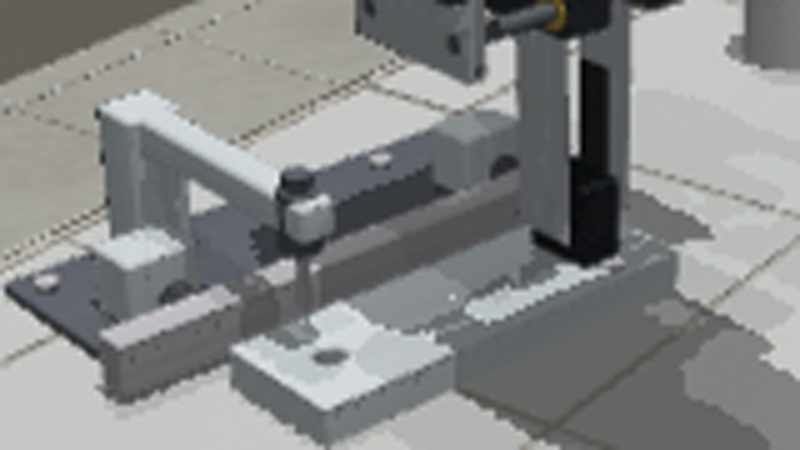

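View pics/t2.png

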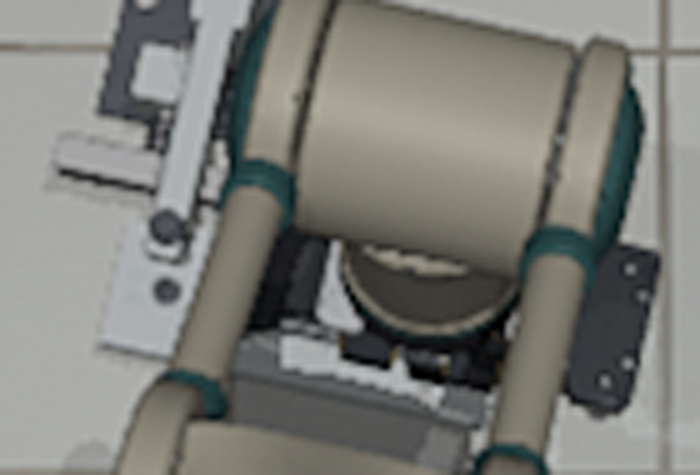

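The scene crop shows the plate flat and parallel to the fence with a small gap, the spot at crop (330,356) and the needle ending at about (307,310–327). The top crop shows the spot at (167,291), below the needle arm's end at (165,228). Next I measure the needle, the spot and the edge angles numerically.

```bash
python3 - <<'E'
from h import *
s0=cv2.cvtColor(cv2.imread("pics/scene0.png"),6);s2=cv2.cvtColor(cv2.imread("pics/s2raw.png"),6);t2=cv2.cvtColor(cv2.imread("pics/t2raw.png"),6)
print(s0[250:274,244:260]);print(s2[255:270,244:260])
sp=blob(s2,(256,271),3,140);st=blob(t2,(278,198),3,120)
print(sp,ray("scene",sp,.0145),st,ray("top",st,.0145))
p=robot.sense();x,y=p["tool_pos"][:2];w=p["tool_rot"][2];print("pred spot",x-.125*np.sin(w),y+.125*np.cos(w))
print("pred needle px",proj("scene",[[.6007,.0648,.022]]),proj("top",[[.6007,.0648,.022]]))
E
```

```text
[[ 96  96  58  42  45  40  40  44  50  80 160 187 187 187 186 186]
 [ 97 101 109  84  96  51  54  92 133 187 187 186 185 183 175 160]
 [109 144 191 174 183  83  82  89 187 185 186 180 170 142 102  97]
 [174 175 175 175 174 108  82  89 183 178 158  86  97 101 101 100]
 [176 176 175 175 171 104  82  83 141 105  96 100 101 100 100 101]
 [175 174 173 172 165  97  83  79 100 100 100 100 100 100 100 100]
 [172 169 158 131  99  85  82  79 100 100  97 100 100  99  97  96]
 [ 92 107  92  80  95  85  84  79  88 100  99  98  95  96  95  95]
 [ 79  95  96  96  96  85  86  79  87  98  96  94  95  96  97  97]
 [ 79  95  97  96  96  84  87  83  85  96  96  95  97  97  98  96]
 [ 79  81  96  96  94  86  86  82  84  97  97  98  97  95  96  93]
 [ 82  79  93  93  92  92  87  83  95  98  96  94  94  93  92  75]
 [ 80  79  92  92  94  94  89  83  93  92  94  96  87  85  92  99]
 [ 79  80  95  96  97  94  84  83  90  93  81  72  98 163 174 174]
 [ 80  84  96  94  92  90  77  79  75  90  91 110 174 175 176 176]
 [ 82  82  92  90  94  70  66  80  90 161 162 162 175 176 194 194]
 [ 80  92  91  74  84  74  7
[... 1044 characters left out ...]

 [ 82  84  98  99 102 102 126 127 205 205 205 204 204 204 203 203]
 [ 84  88 101 103 123 130 170 127 202 205 205 203 203 203 204 205]
 [ 89 102 122 143 144 144 128 126 132 201 204 203 204 206 206 215]
 [114 114 114 116 143 144 143 127 127 134 206 206 206 215 215 214]
 [124 114 114 113 114 142 143 142 145 158 215 215 215 215 214 213]
 [194 124 123 113 113 114 125 126 155 214 215 214 213 212 212 213]
 [196 196 195 124 125 131 197 197 196 191 203 195 182 180 193 206]]
[255.3256785 271.0480167] [[0.58484419 0.06903117]] [277.78698225 197.61065089] [[0.58511082 0.0705175 ]]
pred spot 0.5855268900520173 0.06852760885969766
pred needle px [[250.22809892 264.27013944]] [[280.1336645  190.27876198]]
```

```bash
python3 - <<'E'
from h import *
t=cv2.cvtColor(cv2.imread("pics/top0.png"),6);s=cv2.cvtColor(cv2.imread("pics/scene0.png"),6)
kt=blob(t,(278,185),5,100);print("knob top px",kt);print(t[179:193,271:286])
for z in(.086,.09,.095,.1,.105): print(z,ray("top",kt,z),ray("scene",(249.2,234.8),z))
n=ray("scene",(250.7,263.5),.022)[0];print("needle scene",n)
e=np.array([.977,-.213]);f=np.array([.213,.977]);F=np.array([.6132,-.0045])
for nm,q in(("scene needle",n),("top knob z.095",ray("top",kt,.095)[0]),("spot scene",np.array([.5848,.0690])),("spot tcp",np.array([.5855,.0685])),("spot top",np.array([.5851,.0705]))):
    print(nm,1e3*(q-F)@e,1e3*(q-F)@f)
E
```

```text
knob top px [279.1981982  185.59009009]
[[153 149 145 137 108 141 173 174 172 172 174 174 131  45  98]
 [146 148 150 152 132 153 180 179 176 174 176 165 110  30  37]
 [159 152 147 150 141 145 151 142 155 174 182 155  87  55 105]
 [169 165 155 153 139 107  85  67  97 144 177 150  73  70 133]
 [169 164 156 145 106  65  73  74  70  89 135 117  67  71 128]
 [168 159 151 128  76  72  79  80  82  68  68  74  82  78 122]
 [169 160 153 121  59  75  82  84  83  67  48  74  99 129 156]
 [164 154 153 131  72  59  79  78  68  68  54  59  91 154 174]
 [157 147 144 139 103  46  58  55  63  69  43  40  82 152 169]
 [159 149 134 149 157 114  62  46  79 114  90  52  85 144 164]
 [159 149 135 155 182 170 153 150 157 151 102  73 130 157 159]
 [153 149 138 129 141 159 176 183 187 151  84  92 147 166 157]
 [147 150 146 123  89  97 120 132 136 106  82  96 142 168 161]
 [148 150 151 148 134 122 117 115 101  80  86 125 162 172 163]]
0.086 [[0.59797314 0.06142853]] [[0.59702262 0.06625086]]
0.09 [[0.59712248 0.06107184]] [[0.59138029 0.07226167]]
0.095 [[0.59605916 0.06062597]] [[0.58432737 0.07977518]]
0.1 [[0.59499584 0.06018011]] [[0.57727446 0.0872887 ]]
0.105 [[0.59393252 0.05973424]] [[0.57022154 0.09480221]]
needle scene [0.60192631 0.06206589]
scene needle -25.192926092392568 62.6335816868559
top knob z.095 -30.618429123434748 59.977076670990556
spot scene -43.40229999999998 65.76030000000002
spot tcp -42.61189999999995 65.42090000000002
spot top -43.42870000000001 67.2897
```

```bash
python3 -m crank '[{"delta_pos":[2,0.5,0],"turn":[0,0,0],"jaw":10},{"delta_pos":[2,0.5,0],"turn":[0,0,0],"jaw":10},{"delta_pos":[2,0.5,0],"turn":[0,0,0],"jaw":10},{"delta_pos":[2,0,0],"turn":[0,0,0],"jaw":10},{"delta_pos":[1,0,0],"turn":[0,0,0],"jaw":10},{"delta_pos":[0,0,0],"turn":[0,0,0],"jaw":10},{"delta_pos":[0,0,0],"turn":[0,0,0],"jaw":10}]'; python3 -c "
from h import *
print(robot.sense()['moment'])"; python3 -m crank '[{"delta_pos":[1,0,0],"turn":[0,0,0],"jaw":10},{"delta_pos":[0,0,0],"turn":[0,0,0],"jaw":10},{"delta_pos":[0,0,0],"turn":[0,0,0],"jaw":10}]'; python3 -m crank '[{"delta_pos":[1,0,0],"turn":[0,0,0],"jaw":10},{"delta_pos":[0,0,0],"turn":[0,0,0],"jaw":10},{"delta_pos":[0,0,0],"turn":[0,0,0],"jaw":10}]'
```

```text
t: 7.25
tool_pos: [0.5634, -0.0553, 0.0429]
tool_rot: [-3.14, 0.008, -0.215]
contact_force: [-7.1, 3.5, 13.7]
opening: 0.0196
gripper_force: 40.0
[0.53005513 1.37604483 0.12325911]
t: 7.55
tool_pos: [0.5635, -0.0553, 0.0429]
tool_rot: [-3.14, 0.01, -0.215]
contact_force: [-9.4, 3.3, 14.9]
opening: 0.0195
gripper_force: 40.0
t: 7.85
tool_pos: [0.5636, -0.0554, 0.043]
tool_rot: [-3.141, 0.011, -0.215]
contact_force: [-10.0, 3.1, 17.1]
opening: 0.0196
gripper_force: 40.0
```

The tool stalled short of the fence because it is loading the plate downward (Fz 17 N), so worktop friction is holding it back. I'll unload it vertically.

```bash
python3 -m crank '[{"delta_pos":[0,0,-1],"turn":[0,0,0],"jaw":10},{"delta_pos":[0,0,0],"turn":[0,0,0],"jaw":10},{"delta_pos":[0,0,0],"turn":[0,0,0],"jaw":10}]'; python3 -m crank '[{"delta_pos":[0,0,-1],"turn":[0,0,0],"jaw":10},{"delta_pos":[0,0,0],"turn":[0,0,0],"jaw":10},{"delta_pos":[0,0,0],"turn":[0,0,0],"jaw":10}]';  python3 - <<'E'
from h import *
print(robot.sense()['moment'])
im=eyes.snapshot("scene");cv2.imwrite("pics/s3raw.png",im[:,:,::-1]);cv2.imwrite("pics/s3.png",cv2.resize(im[200:290,190:350,::-1],None,fx=5,fy=5,interpolation=cv2.INTER_CUBIC))
E
```

```text
t: 8.15
tool_pos: [0.5687, -0.0572, 0.0428]
tool_rot: [-3.141, 0.002, -0.215]
contact_force: [-0.6, -0.3, -0.5]
opening: 0.0196
gripper_force: 40.0
t: 8.45
tool_pos: [0.5694, -0.0576, 0.0441]
tool_rot: [3.141, 0.0, -0.215]
contact_force: [-0.4, -0.1, -3.5]
opening: 0.0199
gripper_force: 40.0
[-0.14240857  0.08971831  0.02732766]
```

View pics/s3.png

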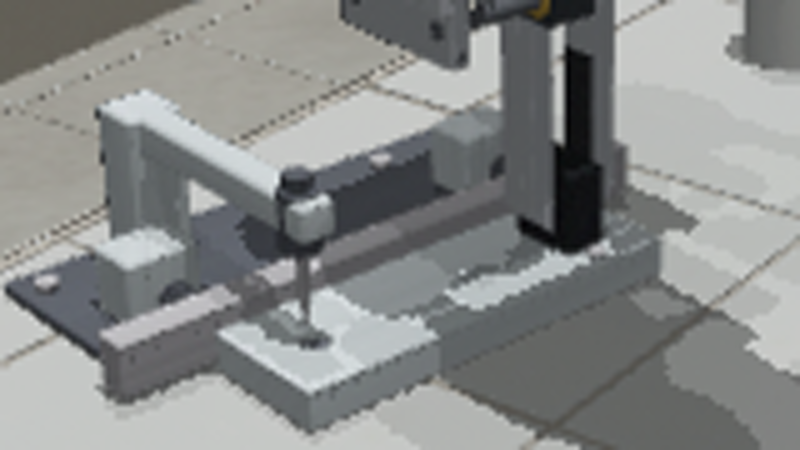

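The scene crop shows the plate now close to the fence. The needle tip is at about (307,325), with the spot partly behind and below it near (312,338). I lower 0.7 mm to set the plate down, then approach in small steps.

```bash
python3 -m crank '[{"delta_pos":[0,0,0.7],"turn":[0,0,0],"jaw":10},{"delta_pos":[0,0,0],"turn":[0,0,0],"jaw":10},{"delta_pos":[1,0,0],"turn":[0,0,0],"jaw":10},{"delta_pos":[0,0,0],"turn":[0,0,0],"jaw":10},{"delta_pos":[0,0,0],"turn":[0,0,0],"jaw":10}]'; python3 -m crank '[{"delta_pos":[1,0,0],"turn":[0,0,0],"jaw":10},{"delta_pos":[0,0,0],"turn":[0,0,0],"jaw":10},{"delta_pos":[0,0,0],"turn":[0,0,0],"jaw":10}]'; python3 - <<'E'
from h import *
p=robot.sense();print(p['moment'],p["tool_pos"],p["tool_rot"])
im=eyes.snapshot("scene");cv2.imwrite("pics/s4raw.png",im[:,:,::-1]);g=cv2.cvtColor(im,cv2.COLOR_RGB2GRAY);print(g[255:276,243:262])
im=eyes.snapshot("top");cv2.imwrite("pics/t4raw.png",im[:,:,::-1]);g=cv2.cvtColor(im,cv2.COLOR_RGB2GRAY);print(g[176:202,268:288])
E
```

```text
t: 9.0
tool_pos: [0.5704, -0.0577, 0.0438]
tool_rot: [3.142, -0.0, -0.215]
contact_force: [-0.2, -0.4, -3.2]
opening: 0.0197
gripper_force: 40.0
t: 9.3
tool_pos: [0.5713, -0.0579, 0.0438]
tool_rot: [3.142, -0.0, -0.215]
contact_force: [-0.1, 0.2, -3.4]
opening: 0.0196
gripper_force: 40.0
[-0.14823702  0.06059162  0.08137669] [ 0.57132054 -0.05786957  0.04375748] [ 3.14150606e+00 -5.03902084e-05 -2.15203534e-01]
[[177 180 179 178 177 169 101  85  81 104 103 103  85  87  88  91 105 141
  141]
 [112 177 174 162 136 103  89  86  82 103 104 104  93 103 106 141 142 143
  144]
 [101  95 111  95  83 100  88  87  82  98 120 161 151 143 143 144 144 143
  141]
 [ 86  81  99 100 100 100  90  90  87 146 198 214 213 153 153 151 142 143
  143]
 [ 83  83  99 104 105 117 118  90  95 179 204 205 214 214 214 213 152 143
  142]
 [ 85  83  91 152 157 204 177  90  95 180 204 203 203 203 205 214 213 151
  150]
 [ 93 106 125 202 202 205 203  96 100 203 203 204 204 204 203 203 214 214
  211]
 [145 145 145 144 134 201 202 151 104 205 204 204 204 203 203 203 202 211
  210]
 [143 143 142 144 142 132 200 149 128
[... 2527 characters left out ...]
 181 139
   93 108]
 [172 173 174 172 172 171 171 171 176 162 111  79  84 100 146 178 159 101
   96 114]
 [169 174 174 174 174 174 173 173 173 174 160 146 145 155 174 183 147  89
  104 117]
 [167 175 174 173 174 174 174 174 173 174 176 177 177 177 177 171 136  94
  109 119]
 [171 176 175 174 173 173 173 173 173 174 176 177 176 174 176 153 101  97
  114 122]
 [174 176 175 175 174 175 174 174 173 174 176 175 174 173 179 147  89 105
  118 122]
 [175 175 174 174 174 174 174 174 175 175 176 176 175 175 172 136  94 110
  120 124]
 [176 175 175 175 174 174 174 174 174 175 175 175 174 178 158 105  98 114
  122 126]
 [178 176 175 175 175 174 174 173 174 176 175 174 173 179 145  86 106 116
  123 126]]
```

```bash
python3 -m crank '[{"delta_pos":[0,0.8,0],"turn":[0,0,0],"jaw":10},{"delta_pos":[0.5,0.7,0],"turn":[0,0,0],"jaw":10},{"delta_pos":[0,0,0.5],"turn":[0,0,0],"jaw":10},{"delta_pos":[0,0,0],"turn":[0,0,0],"jaw":10}]'; python3 -m crank '[{"delta_pos":[1,0,0],"turn":[0,0,0],"jaw":10},{"delta_pos":[0,0,0],"turn":[0,0,0],"jaw":10},{"delta_pos":[0,0,0],"turn":[0,0,0],"jaw":10}]'; python3 -m crank '[{"delta_pos":[1,0,0],"turn":[0,0,0],"jaw":10},{"delta_pos":[0,0,0],"turn":[0,0,0],"jaw":10},{"delta_pos":[0,0,0],"turn":[0,0,0],"jaw":10}]'; python3 -m crank '[{"delta_pos":[1,0,0],"turn":[0,0,0],"jaw":10},{"delta_pos":[0,0,0],"turn":[0,0,0],"jaw":10},{"delta_pos":[0,0,0],"turn":[0,0,0],"jaw":10}]'; python3 -c "
from h import *
print(robot.sense()['moment'])"
```

```text
t: 9.8
tool_pos: [0.5713, -0.0595, 0.0431]
tool_rot: [3.141, 0.0, -0.215]
contact_force: [0.3, -0.1, -3.7]
opening: 0.0199
gripper_force: 40.0
t: 10.1
tool_pos: [0.5718, -0.0596, 0.0431]
tool_rot: [3.141, 0.001, -0.215]
contact_force: [-2.1, -1.3, -3.2]
opening: 0.0196
gripper_force: 40.0
t: 10.4
tool_pos: [0.5725, -0.0597, 0.0431]
tool_rot: [3.141, 0.002, -0.215]
contact_force: [-3.6, 0.4, -2.5]
opening: 0.0196
gripper_force: 40.0
t: 10.7
tool_pos: [0.573, -0.0598, 0.043]
tool_rot: [3.141, 0.003, -0.215]
contact_force: [-5.4, 0.1, -0.2]
opening: 0.0196
gripper_force: 40.0
[-0.01082025  1.06139698 -0.00290254]
```

Fence contact: the force rises about 3 N/mm, which fits the springs. Now I check the spot against the needle before the final push.

```bash
python3 - <<'E'
from h import *
a=[eyes.snapshot("scene") for _ in range(3)];im=np.mean(a,0).astype(np.uint8);cv2.imwrite("pics/s5raw.png",im[:,:,::-1]);g=cv2.cvtColor(im,cv2.COLOR_RGB2GRAY);print(g[256:273,243:262])
im=eyes.snapshot("top");g=cv2.cvtColor(im,cv2.COLOR_RGB2GRAY);print(g[188:200,270:288])
cv2.imwrite("pics/s5.png",cv2.resize(a[0][225:290,200:330,::-1],None,fx=6,fy=6,interpolation=cv2.INTER_NEAREST))
# projections of stand model, spot TCP-based
p=robot.sense();x,y=p["tool_pos"][:2];w=p["tool_rot"][2];sp=[x-.125*np.sin(w),y+.125*np.cos(w)]
print(sp,proj("scene",[sp+[.016],sp+[.013],sp+[.022]]),p["moment"])
E
```

```text
[[110 170 154  89  98  99  88  85  81  88 108 108 104 105 142 143 143 143
  143]
 [ 92  82  91  83  99  99  79  87  82 105 162 163 194 151 143 144 143 142
  142]
 [ 81  82  99 100 100 104  89  89  90 163 215 215 216 213 152 151 151 142
  143]
 [ 84  83 101 104 114 150 117  90  94 179 205 214 215 213 214 214 213 151
  142]
 [ 82  84 105 154 186 204 177  90  95 180 203 203 213 204 214 215 214 212
  150]
 [ 92 105 134 202 205 205 203  96 100 204 204 204 204 204 203 213 214 213
  210]
 [118 145 144 134 202 201 202 151 103 205 205 204 203 203 203 202 211 210
  210]
 [143 142 144 143 144 148 200 152 128 204 204 203 202 201 202 200 200 181
  193]
 [113 115 142 144 145 144 131 169 127 204 203 201 202 202 201 201 203 183
  195]
 [113 113 116 143 142 145 142 124 127 196 191 194 201 202 201 184 212 193
  193]
 [113 113 114 114 116 142 133 105 108 133 127 123 157 199 196 194 193 192
  192]
 [125 124 113 113 112 109 106  95  74  77  96 100 116 206 211 192 192 193
  195]
 [197 194 124 123 111 112  92  77  72  70  82 123 174 211 195 195 194 194
  195]
 [196 196 196 194 124 124 126 171 169 145 178 2
[... 670 characters left out ...]
 172 173 177 175 151  96  54  56  80 135 173 180 138  92]
 [175 174 173 173 172 172 173 174 168 151 130 113 141 169 179 159 109 101]
 [173 173 174 174 174 174 174 174 174 177 171 164 172 177 169 131  91 109]
 [175 173 173 173 173 173 173 174 175 177 179 178 175 174 163 120  94 112]
 [175 175 174 174 174 173 173 173 175 176 176 175 174 178 160 112 103 117]
 [175 174 174 174 174 174 174 175 176 175 176 174 174 172 135  93 109 120]
 [175 174 175 173 173 173 172 175 176 175 175 175 178 156 101  96 114 122]]
[np.float64(0.5996773690594999), np.float64(0.06232844560827455)] [[251.67966813 266.61935056]
 [251.76779284 267.97590465]
 [251.50255717 263.89297998]] [-0.03870918  1.05184518  0.04236903]
```

View pics/s5.png

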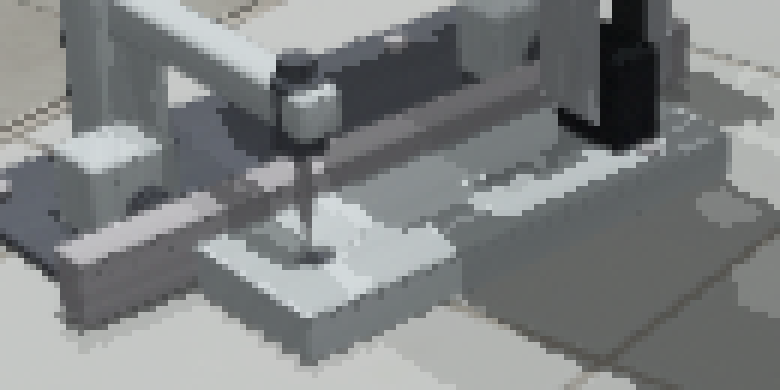

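The crop shows the plate against the fence, with the needle tip over the far-left part of the spot at about (308,250). The cameras agree that the spot needs about 0.5–0.8 mm along +y plus the remaining spring travel. I back off slightly, shift, and press again.

```bash
python3 -m crank '[{"delta_pos":[-2,0,0],"turn":[0,0,0],"jaw":10},{"delta_pos":[-3,0,0],"turn":[0,0,0],"jaw":10},{"delta_pos":[0,-0.7,0],"turn":[0,0,0],"jaw":10},{"delta_pos":[0,0,0],"turn":[0,0,0],"jaw":10},{"delta_pos":[2,0,0],"turn":[0,0,0],"jaw":10},{"delta_pos":[2,0,0],"turn":[0,0,0],"jaw":10},{"delta_pos":[1,0,0],"turn":[0,0,0],"jaw":10},{"delta_pos":[0,0,0],"turn":[0,0,0],"jaw":10},{"delta_pos":[0,0,0],"turn":[0,0,0],"jaw":10}]'; python3 -m crank '[{"delta_pos":[0.5,0,0],"turn":[0,0,0],"jaw":10},{"delta_pos":[0.5,0,0],"turn":[0,0,0],"jaw":10},{"delta_pos":[0,0,0],"turn":[0,0,0],"jaw":10},{"delta_pos":[0,0,0],"turn":[0,0,0],"jaw":10}]';  python3 -m crank '[{"delta_pos":[0.5,0,0],"turn":[0,0,0],"jaw":10},{"delta_pos":[0.5,0,0],"turn":[0,0,0],"jaw":10},{"delta_pos":[0,0,0],"turn":[0,0,0],"jaw":10},{"delta_pos":[0,0,0],"turn":[0,0,0],"jaw":10}]'; python3 -c "
from h import *
p=robot.sense();e=np.array([.977,-.213]);print(p['moment'],1e3*p['tool_pos'][:2]@e,p['contact_force'][:2]@e,p['tool_rot'])"
```

```text
t: 11.8
tool_pos: [0.5731, -0.059, 0.0429]
tool_rot: [-3.142, 0.003, -0.215]
contact_force: [-4.6, -0.2, -0.7]
opening: 0.0199
gripper_force: 40.0
t: 12.2
tool_pos: [0.5735, -0.0591, 0.0429]
tool_rot: [-3.142, 0.004, -0.215]
contact_force: [-5.9, 2.0, -0.2]
opening: 0.0202
gripper_force: 40.0
t: 12.6
tool_pos: [0.5739, -0.0592, 0.043]
tool_rot: [3.142, 0.005, -0.215]
contact_force: [-6.9, 0.5, 1.1]
opening: 0.0194
gripper_force: 40.0
[0.20314932 1.36337428 0.04137363] 573.2799517588929 -6.875515207129292 [ 3.14159017  0.00531869 -0.21515118]
```

```bash
python3 -m crank '[{"delta_pos":[0.4,0,0],"turn":[0,0.003,0],"jaw":10},{"delta_pos":[0.4,0,0],"turn":[0,0.003,0],"jaw":10},{"delta_pos":[0.4,0,0],"turn":[0,0,0],"jaw":10},{"delta_pos":[0,0,0],"turn":[0,0,0],"jaw":10},{"delta_pos":[0,0,0],"turn":[0,0,0],"jaw":10},{"delta_pos":[0,0,0],"turn":[0,0,0],"jaw":10}]'; python3 - <<'E'
from h import *
a=[];
for _ in range(3): im=eyes.snapshot("scene");p=robot.sense();a.append(np.r_[p['tool_pos'],p['contact_force'],p['moment'],p["tool_rot"][1:]])
a=np.mean(a,0);e=np.array([.977,-.213]);print(a.round(4),1e3*a[:2]@e,a[3:5]@e)
g=cv2.cvtColor(im,cv2.COLOR_RGB2GRAY);print(g[260:271,245:258])
sp=[a[0]+.125*np.sin(.215),a[1]+.125*np.cos(.215)];print(sp,proj("scene",[sp+[.0145],sp+[.022]]))
E
```

```text
t: 13.2
tool_pos: [0.5741, -0.0592, 0.0429]
tool_rot: [3.142, 0.001, -0.215]
contact_force: [-8.8, 1.5, 1.7]
opening: 0.0195
gripper_force: 40.0
[ 5.7410e-01 -5.9200e-02  4.2800e-02 -9.1077e+00  1.7643e+00  1.8103e+00
  2.3440e-01  1.6041e+00 -2.4500e-02  1.2000e-03 -2.1510e-01] 573.5259921372947 -9.273999189932049
[[145 167 186 204 177  89  95 179 203 203 214 205 215]
 [135 202 205 206 202  97  99 203 204 205 204 203 203]
 [144 134 201 201 202 151 104 205 204 203 203 202 203]
 [143 143 143 149 201 153 128 204 204 203 202 202 202]
 [142 145 145 144 130 170 126 201 202 201 202 202 202]
 [115 143 143 143 142 120 120 129 194 194 202 202 202]
 [113 114 114 135 127  99 106 130 123 134 188 202 194]
 [113 114 113 115  92  73  76  94  92 102 177 195 192]
 [124 122 112  97  57  78  63  70  94 175 213 212 196]
 [196 194 123 123 118 169 143 147 195 213 215 215 213]
 [197 197 196 195 194 195 195 196 196 197 213 215 215]]
[np.float64(0.6007859099584), np.float64(0.06290508782435072)] [[251.0830805  267.25529042]
 [250.85929139 263.85037151]]
```

```bash
python3 -m crank '[{"delta_pos":[0.4,0,0],"turn":[0,0.001,0],"jaw":10},{"delta_pos":[0.4,0,0],"turn":[0,0,0],"jaw":10},{"delta_pos":[0,0,0],"turn":[0,0,0],"jaw":10},{"delta_pos":[0,0,0],"turn":[0,0,0],"jaw":10},{"delta_pos":[0,0,0],"turn":[0,0,0],"jaw":10},{"delta_pos":[0,0,0],"turn":[0,0,0],"jaw":10},{"delta_pos":[0,0,0],"turn":[0,0,0],"jaw":10},{"delta_pos":[0,0,0],"turn":[0,0,0],"jaw":10}]'; python3 - <<'E'
from h import *
a=[]
for _ in range(6): im=eyes.snapshot("scene");p=robot.sense();a.append(np.r_[p['tool_pos'],p['contact_force'],p['moment'],p["tool_rot"][1:]])
print(np.std(a,0)[3:6]);a=np.mean(a,0);e=np.array([.977,-.213]);print(a.round(4),1e3*a[:2]@e,a[3:5]@e)
cv2.imwrite("pics/s6.png",cv2.resize(im[215:295,180:345,::-1],None,fx=4.8,fy=4.8,interpolation=cv2.INTER_CUBIC))
E
```

```text
t: 14.15
tool_pos: [0.5744, -0.0593, 0.0428]
tool_rot: [3.142, 0.001, -0.215]
contact_force: [-9.2, 2.7, 1.9]
opening: 0.0198
gripper_force: 40.0
[0.33550414 0.36563943 0.18664829]
[ 5.7440e-01 -5.9300e-02  4.2800e-02 -8.9719e+00  1.7484e+00  2.4479e+00
  3.0080e-01  1.7765e+00 -6.2000e-03  1.2000e-03 -2.1510e-01] 573.8132726899271 -9.137902621778624
```

View pics/s6.png

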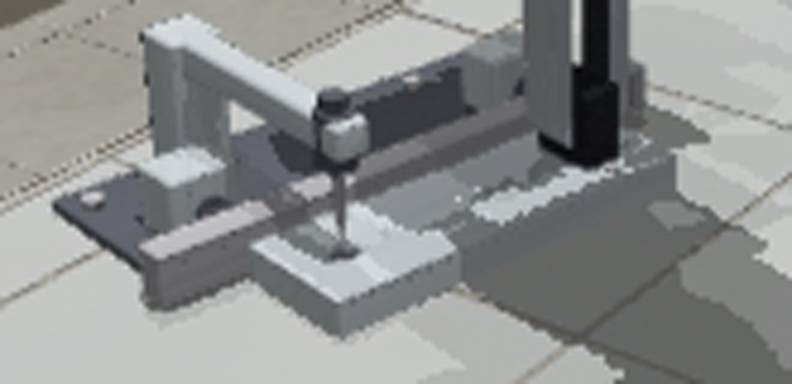

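The crop shows the needle tip over the spot at (343,245) and the plate edge flush along the fence. Force is 9.1 N at about 3.1 mm of fence travel, so one small final nudge remains.

```bash
python3 -m crank '[{"delta_pos":[0.6,0,0],"turn":[0,0,0],"jaw":10},{"delta_pos":[0,0,0],"turn":[0,0,0],"jaw":10},{"delta_pos":[0,0,0],"turn":[0,0,0],"jaw":10},{"delta_pos":[0,0,0],"turn":[0,0,0],"jaw":10},{"delta_pos":[0,0,0],"turn":[0,0,0],"jaw":10},{"delta_pos":[0,0,0],"turn":[0,0,0],"jaw":10},{"delta_pos":[0,0,0],"turn":[0,0,0],"jaw":10},{"delta_pos":[0,0,0],"turn":[0,0,0],"jaw":10},{"delta_pos":[0,0,0],"turn":[0,0,0],"jaw":10},{"delta_pos":[0,0,0],"turn":[0,0,0],"jaw":10}]'; python3 - <<'E'
from h import *
a=[]
for _ in range(6): im=eyes.snapshot("scene");p=robot.sense();a.append(np.r_[p['tool_pos'],p['contact_force'],p['moment'],p["tool_rot"][1:]])
a=np.mean(a,0);e=np.array([.977,-.213]);F=-a[3:5]@e;print(a.round(4),1e3*a[:2]@e,F)
if 9<F<11.5: print(robot.hand_in())
E
```

```text
t: 15.45
tool_pos: [0.5747, -0.0593, 0.0429]
tool_rot: [3.142, 0.002, -0.215]
contact_force: [-10.5, 2.2, 3.6]
opening: 0.0198
gripper_force: 40.0
[ 5.7470e-01 -5.9300e-02  4.2900e-02 -9.7738e+00  1.9076e+00  2.9743e+00
  3.1570e-01  1.8877e+00 -2.3200e-02  1.8000e-03 -2.1500e-01] 574.0758262542896 9.955342095777631
the job is handed in; nothing more can be done
None
```

I handed the job in with the fingers still gripping the plate: it is flush on the fence, pressed at about 10 N (about 3.3 mm of fence travel), and the spot is under the needle to within about 1 mm by camera estimate.

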